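Pull the spent water-filter cartridge

ROBOT

A 6-joint arm with a two-finger parallel gripper is mounted at the origin on a cart in front of the work surface, level with it; the furniture and walls round the work are solid. World frame = base frame: x ahead of the robot, y to its left, z up, the work surface at z = 0. Lengths are in m, angles in rad, forces in N, time in s.
With the tool pointing down it reaches from about 0.3 to 0.775 m from the base axis. Payload 14.6 kg.
Tool frame: the origin (TCP) lies at the very end of the fingers, on their centre line; the grasp point (between the pads) lies 19 mm behind it; z points along the fingers, y is the line along which they close (so a half turn about z gives the same grasp; the last joint's range is limited). The gripper opens to 94 mm and grips with 3 to 60 N. Pads are 16 mm wide; open, the fingers measure 119 mm over their backs; the gripper's body (75 mm by 177 mm) begins 78 mm behind the grasp point.
Start: joints at [-0.067, 0.3, 1.521, -0, 1.321, -0.067], TCP at [0.55, -0, 0.205] pointing down, gripper open.
Joint ranges: [-3.03, 3.03], [-0.79, 2.21], [0.23, 2.52], [-1.04, 4.18], [0, 3.07], [-2.55, 2.55]. Speed limits (rad/s): [2.22, 2.22, 2.57, 3.14, 3.14, 3.14].

INTERFACE

Orientations are given as [roll, pitch, yaw] about the fixed x, y, z axes, in that order (R = Rz(yaw) Ry(pitch) Rx(roll)).
In Python, from station import * gives the robot as it stands.
- The arm moves only by the tool jog_arm, never from a script. Its argument "rows" is a list of rows, each a list of 3 entries, a list of its own where there are three numbers: the shift along the tool's x, y, z in m, then the turn about the tool's z in degrees, then the finger opening in m, from 0 to 0.094. A call has 1 to 12 rows; each row shifts and turns the commanded pose from where the row before left it, along the tool's axes as they then stand; what a row does not reach is not made up. A row lasts 1/12 s, in which the tool goes at most 41.7 mm and 7.16 degrees, less where a joint would pass 70% of its speed; a pose out of reach is approached as far as the arm can. A call is refused whole if a number of a shift passes 0.0417 or a number of a turn 7.16, either way. A call with a gripper value outside its range is refused whole. The fingers move at their own pace and stop on an object; "squeeze" is the grip in N (left out, the last holds). Time passes only in rows, so rows that do not move let the fingers close. It gives the time, the measured TCP pose, the force, the opening and the grip force at its end, in the units of the state.
- get_obs(): the state, without advancing time (a new reading comes with each control period).
- camera(name): name is "scene" or "side" or "wrist"; returns a dict with "image" (384x512x3 uint8, red, green, blue), "range_z" (384x512 float32, m along the optical axis (not along the pixel's ray), 0 where there is no reading), "K" (3x3 intrinsics, pixels), "k1" (the pictures are not rectified: a ray, as slopes to the right and down, at radius r is drawn at 1 + k1 r^2 times it, then the intrinsics apply), "world_from_camera" (4x4, takes a point from camera to world coordinates); the wrist camera has in their place "T_tool_cam" (4x4, takes a point from camera to tool coordinates, whose origin is the TCP and whose axes are the flange's). Camera axes: x right, y up, looking along -z (the intrinsics and any distortion apply to the point x, -y, -z); pixel columns grow to the right and rows downward; lengths in m; the calibration is good to about 2 mm. A picture is of the moment at which its call begins: read the wrist's pose just before it.
- hand_in(): hands the job in; it is judged then, once.
Trained networks look in a picture, given as the dict that the camera call returned (one of the last four; its "shot" number tells which), for a name from the list of things; names that differ only in an ending like _2 or _b are one class to them, and where a whole thing is asked for, a point or a joint stands for the part that bears it (a point fixed in the world has none). Each returns a list of dicts, best first, with "p" (0 to 1); they miss things now and then, are a little off and sometimes report something else, mostly with a low value. They report only what shows in the picture. A call takes as long as a camera call. They do not tell look-alikes from the thing itself.
- search_frame(label, picture): "at" ([column, row] as shares, 0 to 1, of the picture: columns of its width, rows of its height, amid what is visible of it).
- spot_point(label, picture): "at" ([column, row] as shares, 0 to 1, of the picture: columns of its width, rows of its height: a listed point, or the origin of a listed thing).
The state is a dict: "time_s": time; "qpos": joint angles; "joint_vel": joint speeds; "tau": joint torques, N m; "ee_pos": TCP position; "eef_rot": TCP orientation; "force": force on the tool from outside, world axes, zero at the start; "moment": the same for the moment, N m; "grip_width": finger opening in m; "grip_force": force on a finger pad.
Only numpy, scipy, OpenCV 4.12 (cv2) and the standard library are available. Lean on these libraries where they do the work, as an engineer would, in place of code of your own. Each camera call takes 0.05 s, during which the arm holds its last target. There are 200 camera calls.

TASK

The counter-top water filter is open: with the pull key from the wooden stand, reach down into the clear housing, feel the key's cross bar through the slot in the blue cap, lock it with about a quarter turn and draw the spent cartridge off its tight seat and out, never forcing it. Set it down gently in the terracotta bowl with the key still in the cap, so both can go to the sink together, and let go. Leave the housing's white screw-on head, the little black vase and the small clip-lid jar where they are.

Things in the scene. Friction and masses are not known exactly. Their poses are not given: they have to be found in the camera images.
- housing: the open filter housing, fixed: clear upright tube, outside 72 mm, bore 64 mm, on a white foot 98 mm wide with two hose barbs; 152 mm high. Origin: centre of its underside, z up. Bore floor 13 mm above the counter. A seat on it grips the cartridge's foot by four sprung rubber lobes: about 5 to 10 N to pull off straight up, free after 10 mm
- housing_mouth (a point): centre of the housing's open mouth, 152 mm above the counter
- cartridge: spent cartridge standing on its seat at the bottom of the bore: white cylinder 40 mm wide with a blue cap, 52 mm high in all, 100 to 180 g. Origin: centre of its underside, z up. The cap is the top 14 mm: a stiff dial (slips at 0.05 N m) with a slot for the key. The slot's direction is not measured: within 1.2 rad either way of the cartridge's x axis (two white ticks mark its ends)
- cartridge_top (a point): centre of the cap's slotted plate, upper side, 52 mm above the cartridge's underside. Slot 25 x 10 mm, plate 3 mm thick. Under it a chamber 32 mm wide, floor 12 mm below this point. Ribs 2 mm deep under the plate form a groove 14 mm wide, square to the slot, that catches the lifted cross bar; so turn the bar down near the chamber's floor. Either way round locks
- puller: the pull key, upright in its stand, 140 g: black handle bar 24 mm (its x) by 18 mm (its y) by 75 mm high with an orange collar 38 mm wide at its lower end; below it a steel tube 16 mm wide that ends in an orange shoulder disc 27 mm wide, its lower face 66.5 mm below the handle, then a 6 mm rod with a cross bar. Origin: centre of the handle's lower end, z up
- puller_grip (a point): place to grasp the handle, across its 18 mm sides: 45 mm above the handle's lower end, 30 mm below its top, 125 mm above the middle of the cross bar
- puller_tip (a point): middle of the cross bar (18 mm long, 5 mm square, along the handle's x), 80 mm below the handle's lower end, 13.5 mm below the shoulder disc. Rod and bar are sprung and damped: pushed slowly from below they slide up to 10 mm into the tube, about 0.2 N to start, 0.35 N more for each mm, 3.7 N at the end, where they stop hard; pulled, they do not give
- stand: round wooden stand for the key, fixed, 93 mm high, 66 mm wide at the foot and 52 mm at the top, bore 30 mm wide and open at the top; lift the key straight up by at least 90 mm to clear it. Origin: centre of its underside
- bowl: loose terracotta bowl, 193 mm wide at the rim, 64 mm high, flat inside at the middle, 10 mm above its underside. Origin: centre of its underside
- head: bystander: the housing's white screw-on head, 91 mm wide, 44 mm high. Origin: centre of its underside
- budvase: bystander: little faceted black vase, 36 x 57 mm, 93 mm high. Origin: centre of its underside
- jar: bystander: small clip-lid glass jar with pebbles, 72 mm wide, 85 mm high. Origin: centre of its underside
Things that resemble listed ones, but are neither listed nor needed, are in the scene too. What is shaped like the puller but purple or yellow is not meant.

How it is judged:
By the outcome, as a careful person would: the job done as asked, in the order asked, and still so for the second after the job is handed in, with the robot touching nothing.
It also fails if it takes over 61 s, if anything falls off the work surface, if the arm or the gripper's body presses on something with over 40 N, if the wrist force passes 120 N, or if a joint passes its speed limit or range.

## Working session

There is one attempt and no reset: what is moved stays moved. The work goes in short steps, Python scripts to look and compute and a tool call to move; the robot and the scene stay as the last step left them, time stands still between calls to the robot, and variables do not carry over. Pictures are saved under pics/ and viewed, at most 10 in all, crops included, and the job is handed in when it is done.

Besides the shell and the picture viewer there is one more tool, called after "Request:" by a JSON object that holds its "op" and its "data", one argument or row to a line. jog_arm: Moves the arm, as the interface text tells. Its arguments: {"type":"object","properties":{"rows":{"type":"array","items":{"type":"array"}},"squeeze":{"type":"number"}},"required":["rows"]}

```bash
mkdir -p pics; ls; cat > h.py <<'E'
from station import *
import numpy as np, cv2
from scipy.spatial.transform import Rotation as R
def shot(name):
    o=get_obs(); c=camera(name)
    if name=="wrist":
        T=np.eye(4);T[:3,:3]=R.from_euler('xyz',o['eef_rot']).as_matrix();T[:3,3]=o['ee_pos']
        c["W"]=T@c["T_tool_cam"]
    else: c["W"]=np.array(c["world_from_camera"])
    return c
def ray(c,u,v):
    K=np.array(c["K"]);d=np.array([(u-K[0,2])/K[0,0],(v-K[1,2])/K[1,1]]);s=d.copy()
    for _ in range(20): s=d/(1+c["k1"]*(s@s))
    return c["W"][:3,3],c["W"][:3,:3]@np.array([s[0],-s[1],-1])
def atz(c,u,v,z):
    o,d=ray(c,u,v);return o+d*(z-o[2])/d[2]
def dep(c,u,v):
    o,d=ray(c,u,v);r=c["range_z"][int(v),int(u)];return o+d*r if r>0 else None
def proj(c,P):
    q=np.linalg.inv(c["W"])@np.append(P,1);s=np.array([q[0],-q[1]])/-q[2];s=s*(1+c["k1"]*(s@s));K=np.array(c["K"]);return K[0,0]*s[0]+K[0,2],K[1,1]*s[1]+K[1,2]
def tri(a,b):
    (o1,d1),(o2,d2)=a,b
    t=np.linalg.lstsq(np.c_[d1,-d2],o2-o1,rcond=None)[0];p,q=o1+d1*t[0],o2+d2*t[1]
    return (p+q)/2,np.linalg.norm(p-q)
def save(c,f): cv2.imwrite(f,c["image"][:,:,::-1])
E
cat > a.py <<'E'
from h import *
np.set_printoptions(precision=3,suppress=True)
s=shot("scene");d=shot("side");w=shot("wrist")
cv2.imwrite("pics/a1.png",cv2.resize(np.vstack([s["image"],d["image"]])[:,:,::-1],None,fx=.78,fy=.78))
save(s,"pics/s.png");save(d,"pics/d.png");save(w,"pics/w.png")
for L in ["housing_mouth","housing","cartridge_top","puller_grip","puller","puller_tip","stand","bowl","head","budvase","jar"]:
    print(L)
    for n,c in (("s",s),("d",d),("w",w)):
        print("  ",n,[(round(r["p"],2),np.round(np.array(r["at"])*[512,384]).tolist(),dep(c,*np.minimum(np.array(r["at"])*[512,384],[511,383]))) for r in spot_point(L,c)[:3]])
print(get_obs())
E
python3 a.py
```

```text
pics
housing_mouth
   s [(0.75, [174.0, 171.0], array([ 0.484, -0.014,  0.128])), (0.17, [302.0, 184.0], array([ 0.611, -0.26 ,  0.055]))]
   d [(0.66, [271.0, 199.0], array([ 0.458, -0.054,  0.137])), (0.19, [187.0, 252.0], array([ 0.614, -0.03 ,  0.022]))]
   w [(0.6, [128.0, 242.0], array([ 0.432, -0.049,  0.1  ]))]
housing
   s [(0.66, [183.0, 216.0], array([ 0.432, -0.053,  0.053]))]
   d [(0.67, [266.0, 276.0], array([0.455, 0.013, 0.015]))]
   w [(0.97, [175.0, 191.0], array([ 0.479, -0.   ,  0.099]))]
cartridge_top
   s []
   d []
   w [(0.65, [163.0, 209.0], array([ 0.482, -0.   ,  0.15 ]))]
puller_grip
   s [(0.86, [229.0, 198.0], array([ 0.448, -0.161,  0.149])), (0.78, [107.0, 208.0], array([0.339, 0.049, 0.145])), (0.57, [251.0, 254.0], array([ 0.354, -0.249,  0.145]))]
   d [(0.89, [278.0, 181.0], array([ 0.454, -0.144,  0.141])), (0.69, [320.0, 174.0], array([ 0.37 , -0.233,  0.131])), (0.57, [331.0, 237.0], array([0.35 , 0.067, 0.134]))]
   w [(0.97, [1.0, 135.0], array([0.358, 0.055, 0.141])), (0.66, [155.0, 365.0], array([ 0.463, -0.144,  0.152]))]
puller
   s [(0.9
[... 1387 characters left out ...]
12 ]))]
   w [(0.89, [94.0, 287.0], array([ 0.354, -0.142,  0.03 ]))]
jar
   s [(0.97, [301.0, 187.0], array([ 0.61 , -0.259,  0.045]))]
   d [(0.67, [203.0, 216.0], array([ 0.633, -0.224,  0.009]))]
   w [(0.62, [321.0, 346.0], array([0.565, 0.027, 0.323]))]
{'time_s': 1.8, 'qpos': array([-0.067,  0.3  ,  1.521,  0.   ,  1.321, -0.067]), 'joint_vel': array([0.002, 0.001, 0.001, 0.002, 0.001, 0.001]), 'tau': array([  0.   , -53.166, -35.291,   0.071,   0.021,  -0.   ]), 'ee_pos': array([ 0.55 , -0.   ,  0.205]), 'eef_rot': array([ 3.142, -0.   ,  1.571]), 'force': array([-0.575,  0.241, -0.107]), 'moment': array([ 0.012, -0.035,  0.008]), 'grip_force': 0.0, 'grip_width': 0.09427369426817839}
```

View pics/a1.png

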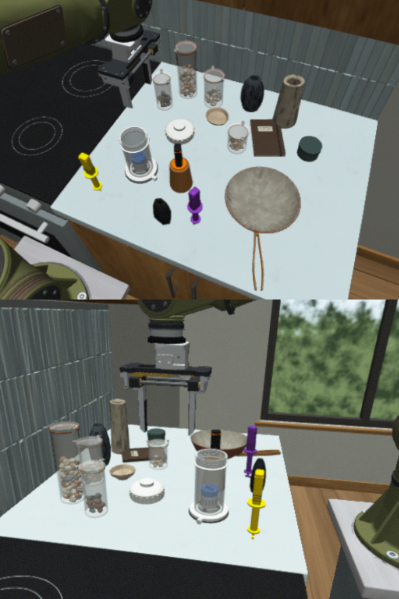

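View pics/w.png

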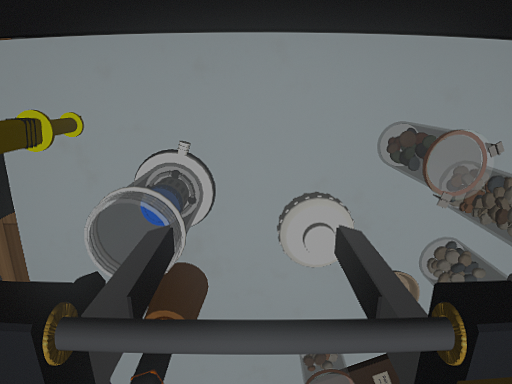

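```bash
python3 -c "
import cv2
s=cv2.imread('pics/s.png');d=cv2.imread('pics/d.png')
cv2.imwrite('pics/c1.png',cv2.resize(cv2.hconcat([s[140:370,130:400],d[150:380,200:400]]),None,fx=1.7,fy=1.7,interpolation=2))"
```

```text
(no output)
```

View pics/c1.png

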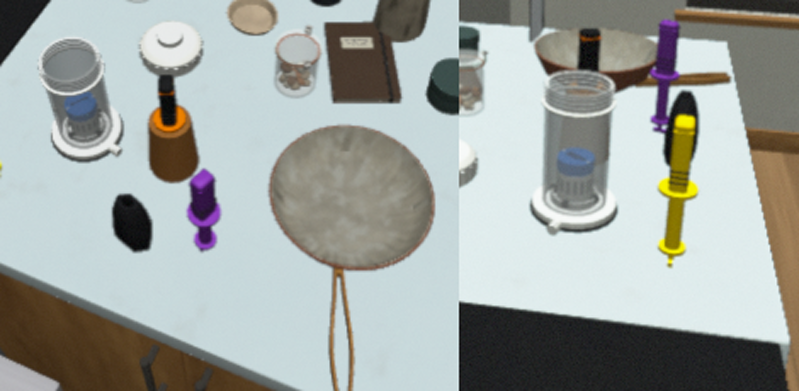

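Candidates for the key: black/orange key in the brown stand at scene (229,198); purple one at (200,250); yellow one at (107,208). By description, I choose the black one in the stand. The bowl is at (336,258).

```bash
cat > b.py <<'E'
from h import *
np.set_printoptions(precision=4,suppress=True)
s=shot("scene");d=shot("side");w=shot("wrist")
print(w["T_tool_cam"],w["K"],w["k1"])
t=lambda a,b:print(*tri(a,b))
t(ray(s,229,198),ray(d,278,181));t(ray(s,229,198),ray(w,155,365));
print("mouth",tri(ray(s,174,171),ray(d,271,199)),tri(ray(s,174,171),ray(w,128,242)),tri(ray(d,271,199),ray(w,128,242)))
# bowl rim: fit circle of terracotta rim in scene via depth points z>.055
ys,xs=np.mgrid[200:345:1,280:410:1];P=np.array([dep(s,u,v) for u,v in zip(xs.ravel(),ys.ravel()) if s["range_z"][v,u]>0])
m=(P[:,2]>.055)&(P[:,2]<.075)&(P[:,1]<-.2);Q=P[m]
A=np.c_[2*Q[:,:2],np.ones(len(Q))];x=np.linalg.lstsq(A,(Q[:,:2]**2).sum(1),rcond=None)[0];print("bowl",x[:2],np.sqrt(x[2]+x[0]**2+x[1]**2),m.sum(),P[:,2].max())
E
python3 b.py
```

```text
[[ 0.0005  0.9612  0.2757  0.0804]
 [ 1.     -0.0002 -0.001  -0.0001]
 [-0.0009  0.2757 -0.9612 -0.18  ]
 [ 0.      0.      0.      1.    ]] [[335.8791   0.     254.1927]
 [  0.     335.8791 192.2084]
 [  0.       0.       1.    ]] -0.07346818604338934
[ 0.4558 -0.1568  0.1366] 0.002778877645423446
[ 0.4575 -0.1574  0.1376] 0.0013648945379150215
mouth (array([ 0.4604, -0.0301,  0.1511]), np.float64(0.01151887040779249)) (array([ 0.4593, -0.0284,  0.1567]), np.float64(0.011464042982334258)) (array([ 0.4541, -0.0265,  0.1501]), np.float64(0.0025139915010267875))
bowl [ 0.4624 -0.3846] 0.09280517805883624 1091 0.06754871151270225
```

Request:
{"op": "jog_arm", "data": {
  "rows": [
    [[-0.026, -0.0155, -0.0092], 0, 0.094],
    [[-0.026, -0.0155, -0.0092], 0, 0.094],
    [[-0.026, -0.0155, -0.0092], 0, 0.094],
    [[-0.026, -0.0155, -0.0092], 0, 0.094],
    [[-0.026, -0.0155, -0.0092], 0, 0.094],
    [[-0.026, -0.0155, -0.0092], 0, 0.094],
    [[0, 0, 0], 0, 0.094],
    [[0, 0, 0], 0, 0.094]
  ]
}}

```text
time_s: 2.62
ee_pos: [0.4567, -0.1569, 0.2611]
eef_rot: [3.141, 0.0, 1.568]
force: [-0.2, 1.0, 0.1]
grip_width: 0.0945
grip_force: 0.0
```

```bash
cat > c.py <<'E'
from h import *
np.set_printoptions(precision=4,suppress=True)
w=shot("wrist");save(w,"pics/w2.png")
for r in spot_point("puller_grip",w)[:2]: u=np.array(r["at"])*[512,384];print(r["p"],u,atz(w,*u,.138))
print(proj(w,[.456,-.157,.168]))
u,v=map(int,proj(w,[.456,-.157,.168]))
P=np.array([dep(w,a,b) for b in range(v-60,v+60) for a in range(u-60,u+60) if w["range_z"][b,a]>0])
Q=P[(P[:,2]>.155)&(P[:,2]<.185)];print(len(Q),Q.mean(0),np.percentile(Q[:,2],[5,50,95]))
r=cv2.minAreaRect((Q[:,:2]*1000).astype(np.float32));print(r)
E
python3 c.py
```

```text
0.84 [255.1808 186.0096] [ 0.458  -0.1574  0.138 ]
0.69 [162.2016 261.504 ] [ 0.3643 -0.2358  0.138 ]
(np.float64(253.0450405321913), np.float64(194.65742761627646))
630 [ 0.4572 -0.1523  0.1671] [0.1603 0.1682 0.1697]
((457.3421325683594, -153.96194458007812), (23.972497940063477, 18.053918838500977), 24.04149055480957)
```

View pics/w2.png

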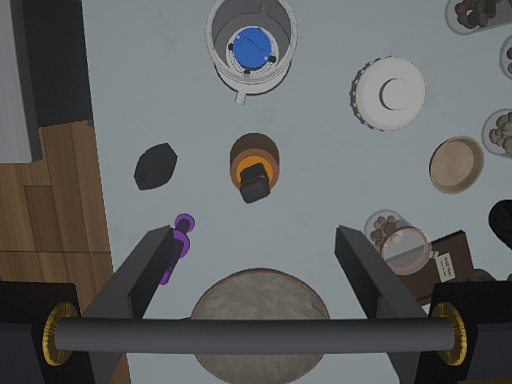

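The wrist picture shows the black handle top at (254,187), about 24° from world x. The blue cap is at (252,47) with its slot sloping down to the right, and purple is at (180,240). I'll turn to the handle next, and measure the cap from this view first.

```bash
cat > d.py <<'E'
from h import *
np.set_printoptions(precision=4,suppress=True)
w=shot("wrist");im=w["image"].astype(int);np.savez("w2.npz",**{k:w[k] for k in("image","range_z","K","k1","W")})
m=(im[:,:,2]>im[:,:,0]+60)&(np.arange(384)[:,None]<110);ys,xs=np.nonzero(m);print(len(xs),xs.mean(),ys.mean(),xs.min(),xs.max(),ys.min(),ys.max())
P=np.array([dep(w,a,b) for a,b in zip(xs,ys)]);print("z pct",np.percentile(P[:,2],[5,25,50,75,95]))
hull=np.array([atz(w,a,b,.066)[:2] for a,b in zip(xs,ys)])*1000
print(cv2.minEnclosingCircle(hull.astype(np.float32)),P.mean(0))
# mouth: highest pts
P=np.array([dep(w,a,b) for b in range(0,110) for a in range(190,315) if w["range_z"][b,a]>0])
Q=P[(P[:,2]>.140)&(P[:,2]<.16)];print("mouth pts",len(Q),Q[:,2].max())
if len(Q)>20:
  A=np.c_[2*Q[:,:2],np.ones(len(Q))];x=np.linalg.lstsq(A,(Q[:,:2]**2).sum(1),rcond=None)[0];print(x[:2],np.sqrt(x[2]+x[0]**2+x[1]**2))
u,v=int(xs.mean()),int(ys.mean())
cv2.imwrite("pics/cap.png",cv2.resize(w["image"][max(0,v-30):v+30,u-30:u+30,::-1],None,fx=9,fy=9,interpolation=cv2.INTER_CUBIC))
print(u-30,max(0,v-30))
E
python3 d.py
```

```text
1201 251.59283930058285 48.72689425478768 233 270 29 69Traceback (most recent call last):
  File "d.py", line 5, in <module>
    P=np.array([dep(w,a,b) for a,b in zip(xs,ys)]);print("z pct",np.percentile(P[:,2],[5,25,50,75,95]))
ValueError: setting an array element with a sequence. The requested array has an inhomogeneous shape after 1 dimensions. The detected shape was (1201,) + inhomogeneous part.
```

Request:
{"op": "jog_arm", "data": {
  "rows": [
    [[0, 0, 0], 7.15, 0.094],
    [[0, 0, 0], 7.15, 0.094],
    [[0, 0, 0], 7.15, 0.094],
    [[0, 0, 0], 7.15, 0.094],
    [[0, 0, 0], 7.15, 0.094],
    [[0, 0, 0], 7.15, 0.094],
    [[0, 0, 0], 7.15, 0.094],
    [[0, 0, 0], 7.15, 0.094],
    [[0, 0, 0], 7.15, 0.094],
    [[0, 0, 0], 1.5, 0.094],
    [[0, 0, 0], 0, 0.094]
  ]
}}

```text
time_s: 3.68
ee_pos: [0.4574, -0.155, 0.2601]
eef_rot: [-3.141, 0.001, 0.422]
force: [-1.0, 0.2, 0.6]
grip_width: 0.0937
grip_force: 0.0
```

```bash
sed -i 's/^w=shot.*/w=dict(np.load("w2.npz"));im=w["image"].astype(int)/; s/in zip(xs,ys)\]);print("z/in zip(xs,ys) if w["range_z"][b,a]>0]);print("z/' d.py; python3 d.py
```

```text
1201 251.59283930058285 48.72689425478768 233 270 29 69
z pct [0.0533 0.0646 0.0658 0.0665 0.0674]
((454.7569885253906, -26.66513442993164), 20.306676864624023) [ 0.4546 -0.026   0.0635]
mouth pts 1698 0.15508603816907968
[ 0.4546 -0.0275] 0.03391125928086422
221 18
```

View pics/cap.png

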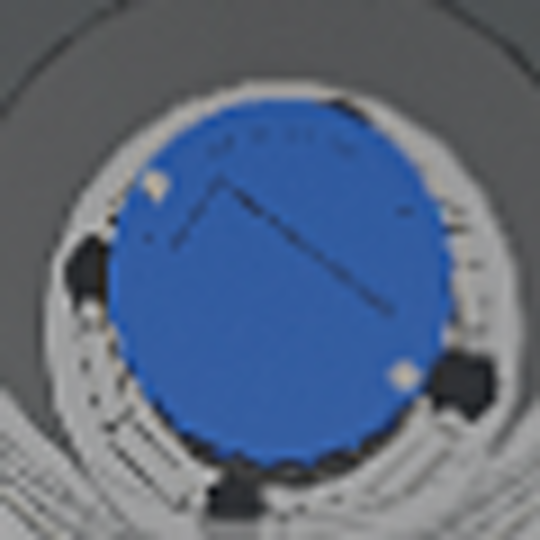

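Ticks at wrist px (238,39) and (266,60); the slot lies along them. Descending on the handle.

Request:
{"op": "jog_arm", "data": {
  "rows": [
    [[0, 0, 0.035], 0, 0.094],
    [[0, 0, 0.035], 0, 0.094],
    [[0, 0, 0.035], 0, 0.06],
    [[0, 0, 0.025], 0, 0.05],
    [[0, 0, 0.011], 0, 0.04],
    [[0, 0, 0], 0, 0.03],
    [[0, 0, 0], 0, 0.01],
    [[0, 0, 0], 0, 0.01],
    [[0, 0, 0], 0, 0.01],
    [[0, 0, 0], 0, 0.01]
  ],
  "squeeze": 30
}}

```text
time_s: 4.52
ee_pos: [0.4574, -0.1561, 0.1206]
eef_rot: [3.14, -0.001, 0.422]
force: [0.5, -0.0, -0.1]
grip_width: 0.0442
grip_force: 0.0
```

```bash
python3 - <<'E'
from h import *
w=dict(np.load("w2.npz"))
a,b=atz(w,238.2,38.6,.066),atz(w,265.8,59.7,.066);d=b-a
print(a,b,(a+b)/2,np.linalg.norm(d),np.degrees(np.arctan2(d[1],d[0])))
E
```

```text
[ 0.44065713 -0.01623551  0.066     ] [ 0.46952223 -0.0372493   0.066     ] [ 0.45508968 -0.0267424   0.066     ] 0.03570397274258532 -36.054620124202344
```

Request:
{"op": "jog_arm", "data": {
  "rows": [
    [[0, 0, 0], 0, 0.01],
    [[0, 0, 0], 0, 0.01],
    [[0, 0, 0], 0, 0.01],
    [[0, 0, 0], 0, 0.01],
    [[0, 0, 0], 0, 0.01],
    [[0, 0, 0], 0, 0.01]
  ],
  "squeeze": 30
}}

```text
time_s: 5.02
ee_pos: [0.457, -0.1559, 0.1197]
eef_rot: [-3.141, -0.0, 0.421]
force: [-0.7, 1.8, 3.1]
grip_width: 0.0181
grip_force: 30.0
```

Request:
{"op": "jog_arm", "data": {
  "rows": [
    [[0, 0, -0.01], 0, 0.01],
    [[0, 0, -0.02], 0, 0.01],
    [[0, 0, -0.025], 0, 0.01],
    [[0, 0, -0.025], 0, 0.01],
    [[0, 0, -0.025], 0, 0.01],
    [[0, 0, -0.025], 0, 0.01],
    [[0, 0, -0.025], 0, 0.01],
    [[0, 0, -0.015], 0, 0.01],
    [[0, 0, 0], 0, 0.01],
    [[0, 0, 0], 0, 0.01]
  ]
}}

```text
time_s: 5.85
ee_pos: [0.457, -0.1561, 0.2898]
eef_rot: [3.141, -0.001, 0.421]
force: [0.2, -0.4, -1.9]
grip_width: 0.0179
grip_force: 30.0
```

Request:
{"op": "jog_arm", "data": {
  "rows": [
    [[0.0102, -0.0237, 0], 0, 0.01],
    [[0.0102, -0.0237, 0], 0, 0.01],
    [[0.0102, -0.0237, 0], 0, 0.01],
    [[0.0102, -0.0237, 0], 0, 0.01],
    [[0.0102, -0.0237, 0], 0, 0.01],
    [[0, 0, 0], 7, 0.01],
    [[0, 0, 0], 7, 0.01],
    [[0, 0, 0], 7, 0.01],
    [[0, 0, 0], 7, 0.01],
    [[0, 0, 0], 7, 0.01],
    [[0, 0, 0], 7, 0.01],
    [[0, 0, 0], 7, 0.01]
  ]
}}

```text
time_s: 6.85
ee_pos: [0.4545, -0.027, 0.288]
eef_rot: [3.141, 0.002, -0.44]
force: [0.2, -0.4, -0.9]
grip_width: 0.0177
grip_force: 30.0
```

Request:
{"op": "jog_arm", "data": {
  "rows": [
    [[0, 0, 0], 7, 0.01],
    [[0, 0, 0], 4.2, 0.01],
    [[0, 0, 0], 0, 0.01],
    [[0, 0, 0], 0, 0.01]
  ]
}}

```text
time_s: 7.18
ee_pos: [0.4547, -0.027, 0.2886]
eef_rot: [3.141, 0.002, -0.627]
force: [0.4, -0.7, -1.9]
grip_width: 0.0179
grip_force: 30.0
```

```bash
cat > e.py <<'E'
from h import *
np.set_printoptions(precision=4,suppress=True)
o=get_obs();print(o["ee_pos"],o["eef_rot"])
w=shot("wrist");s=shot("scene");d=shot("side")
T=np.eye(4);T[:3,:3]=R.from_euler('xyz',o['eef_rot']).as_matrix();T[:3,3]=o['ee_pos']
nom=(T@[0,0,.106,1])[:3];print("nom tip",nom)
rr={}
for n,c in(("w",w),("s",s),("d",d)):
    print(n,"nom px",proj(c,nom))
    for r in spot_point("puller_tip",c)[:3]: u=np.array(r["at"])*[512,384];print("  ",r["p"],u,atz(c,*u,nom[2])-nom)
a=cv2.resize(w["image"][100:356,150:370],None,fx=1.6,fy=1.6)
f=lambda c:(lambda u:cv2.resize(c["image"][int(u[1])-60:int(u[1])+40,int(u[0])-40:int(u[0])+40],(328,410)))(proj(c,nom))
b=np.hstack([a[:409],f(d)[:409]]);cv2.imwrite("pics/e.png",b[:,:,::-1])
np.savez("e.npz",w=w["image"],r=w["range_z"],W=w["W"])
E
python3 e.py
```

```text
[ 0.4547 -0.027   0.2886] [ 3.1407  0.0016 -0.6265]
nom tip [ 0.4545 -0.0269  0.1826]
w nom px (np.float64(254.20464131458382), np.float64(190.60711975382705))
s nom px (np.float64(167.2531712555371), np.float64(164.78282479990077))
d nom px (np.float64(272.2491330719928), np.float64(181.40327002237262))
   0.42 [272.1792 180.2112] [ 0.0008 -0.0059  0.    ]
   0.41 [317.7984 223.7184] [-0.0807  0.154   0.    ]
   0.4 [322.0992 303.0912] [-0.0874  0.3382  0.    ]
```

View pics/e.png

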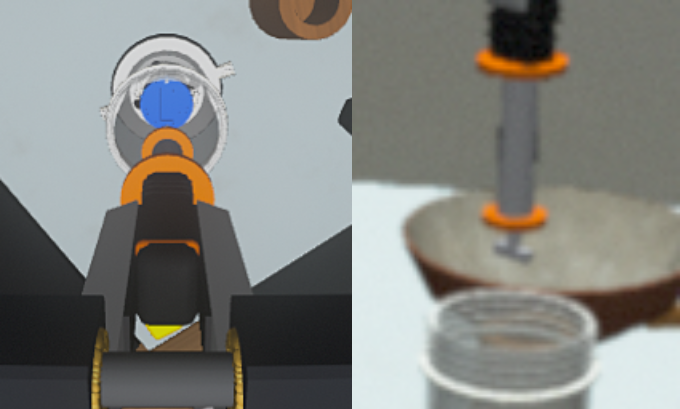

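```bash
cat > g.py <<'E'
from h import *
np.set_printoptions(precision=4,suppress=True)
z=np.load("e.npz");q=np.load("w2.npz");c=dict(W=z["W"],K=q["K"],k1=q["k1"],range_z=z["r"]);im=z["w"].astype(int)
o=get_obs();T=np.eye(4);T[:3,:3]=R.from_euler('xyz',o['eef_rot']).as_matrix();T[:3,3]=o['ee_pos'];Ti=np.linalg.inv(T)
tl=lambda P:(Ti@np.append(P,1))[:3]
b=(im[:,:,2]>im[:,:,0]+60);b[:130]=0;b[200:]=0
for v in range(150,182,4): x=np.nonzero(b[v,200:300])[0]+200;print(v,x.min(),x.max(),(x.min()+x.max())/2)
ys,xs=np.nonzero(b);xs,ys=xs[(xs>200)&(xs<300)],ys[(xs>200)&(xs<300)]
p=np.array([atz(c,u,v,.066)[:2] for u,v in zip(xs,ys)])*1000
print("cap circ",cv2.minEnclosingCircle(p.astype(np.float32)))
og=(im[:,:,0]>180)&(im[:,:,2]<80)
for v in range(178,236,4):
    x=np.nonzero(og[v,200:310])[0]+200
    if len(x): print("og",v,x.min(),x.max(),(x.min()+x.max())/2,tl(dep(c,int(x.mean()),v)) if c["range_z"][v,int(x.mean())]>0 else 0)
ys,xs=np.nonzero(og);k=(xs>200)&(xs<310)&(ys>170)&(ys<198);zz=T[2,3]-.0925+.003
p=np.array([tl(atz(c,u,v,zz))[:2] for u,v in zip(xs[k],ys[k])])*1000;print("disc circ tool",cv2.minEnclosingCircle(p.astype(np.float32)))
print("cap tick/pl tool-x line px", proj(c,(T@[0,0,.2226,1])[:3]),proj(c,(T@[.018,0,.2226,1])[:3]))
E
python3 g.py
```

```text
150 249 258 253.5
154 241 266 253.5
158 239 268 253.5
162 238 269 253.5
166 237 270 253.5
170 239 269 254.0
174 241 267 254.0
178 245 263 254.0
cap circ ((454.9211730957031, -26.63581085205078), 20.50013542175293)
og 182 246 262 254.0 [0.012  0.     0.0891]
og 186 242 266 254.0 [0.0085 0.     0.0894]
og 190 240 269 254.5 [0.0081 0.     0.0786]
og 194 239 269 254.0 [ 0.0083 -0.0007  0.0665]
og 198 239 269 254.0 [ 0.0187 -0.0006  0.0221]
og 202 237 271 254.0 [0.016  0.     0.0222]
og 206 233 275 254.0 [0.0132 0.     0.0227]
og 210 230 279 254.5 [0.0124 0.     0.0174]
og 214 228 281 254.5 [0.0123 0.0006 0.0103]
og 218 226 282 254.0 [ 0.0121 -0.0006  0.004 ]
og 222 226 282 254.0 [ 0.0123  0.     -0.003 ]
og 226 226 282 254.0 [ 0.0121 -0.0005 -0.0085]
disc circ tool ((1.3855571746826172, 0.38092041015625), 13.101363182067871)
cap tick/pl tool-x line px (np.float64(253.96563723369277), np.float64(164.46443139520971)) (np.float64(253.99683867930588), np.float64(149.74333201191757))
```

Cap centre agrees in two views (0.455, −0.027), and the key is centred under the tool to within 0.5 mm. Descending.

Request:
{"op": "jog_arm", "data": {
  "rows": [
    [[0, 0, 0.02], 0, 0.01],
    [[0, 0, 0.025], 0, 0.01],
    [[0, 0, 0.025], 0, 0.01],
    [[0, 0, 0.02], 0, 0.01],
    [[0, 0, 0.009], 0, 0.01],
    [[0, 0, 0.004], 0, 0.01],
    [[0, 0, 0], 0, 0.01],
    [[0, 0, 0], 0, 0.01]
  ]
}}

```text
time_s: 8.15
ee_pos: [0.4555, -0.027, 0.1877]
eef_rot: [-3.141, -0.001, -0.629]
force: [1.0, 0.8, -1.4]
grip_width: 0.0179
grip_force: 30.0
```

```bash
cat > f.py <<'E'
from h import *
np.set_printoptions(precision=4,suppress=True)
F=[]
for _ in range(4):
    o=get_obs();F.append(np.r_[o["force"],o["moment"]]);c=camera("wrist")
print(o["time_s"],o["ee_pos"],o["eef_rot"],np.mean(F,0),np.std(F,0),o["grip_width"])
E
python3 f.py
```

```text
8.3 [ 0.4555 -0.0271  0.1876] [-3.1408 -0.0015 -0.6291] [ 0.191   0.2625 -1.3228  0.0917  0.0887 -0.0044] [0.5153 0.3717 0.308  0.0216 0.0093 0.024 ] 0.017999283239569744
```

Request:
{"op": "jog_arm", "data": {
  "rows": [
    [[0, 0, 0.004], 0, 0.01],
    [[0, 0, 0.004], 0, 0.01],
    [[0, 0, 0.003], 0, 0.01],
    [[0, 0, 0.002], 0, 0.01],
    [[0, 0, 0.002], 0, 0.01],
    [[0, 0, 0.002], 0, 0.01],
    [[0, 0, 0.002], 0, 0.01],
    [[0, 0, 0.0015], 0, 0.01],
    [[0, 0, 0], 0, 0.01],
    [[0, 0, 0], 0, 0.01],
    [[0, 0, 0], 0, 0.01]
  ]
}}

```text
time_s: 9.27
ee_pos: [0.4551, -0.027, 0.1663]
eef_rot: [-3.142, -0.0, -0.629]
force: [0.4, -0.6, -1.3]
grip_width: 0.0179
grip_force: 30.0
```

```bash
python3 f.py
```

```text
9.4167 [ 0.4551 -0.027   0.1663] [-3.1415 -0.0002 -0.6292] [-0.0918 -0.0235 -1.3632  0.0858  0.092  -0.0152] [0.4119 0.3878 0.1327 0.0262 0.0295 0.0233] 0.01782780536682941
```

No reaction, so the bar has passed through the slot. Going on to the chamber floor.

Request:
{"op": "jog_arm", "data": {
  "rows": [
    [[0, 0, 0.001], 0, 0.01],
    [[0, 0, 0.001], 0, 0.01],
    [[0, 0, 0.001], 0, 0.01],
    [[0, 0, 0.001], 0, 0.01],
    [[0, 0, 0.0005], 0, 0.01],
    [[0, 0, 0], 0, 0.01],
    [[0, 0, 0], 0, 0.01],
    [[0, 0, 0], 0, 0.01]
  ]
}}

```text
time_s: 10.13
ee_pos: [0.455, -0.027, 0.1617]
eef_rot: [-3.142, -0.0, -0.629]
force: [0.4, 0.4, -0.5]
grip_width: 0.0176
grip_force: 30.0
```

```bash
python3 f.py
```

```text
10.2833 [ 0.455  -0.027   0.1617] [ 3.1416  0.     -0.6292] [-0.1362  0.0755 -0.7498  0.1196  0.1635 -0.0015] [0.3134 0.1797 0.5431 0.0361 0.0198 0.033 ] 0.018005993097185168
```

Request:
{"op": "jog_arm", "data": {
  "rows": [
    [[0, 0, 0], -5, 0.01],
    [[0, 0, 0], -7, 0.01],
    [[0, 0, 0], -7, 0.01],
    [[0, 0, 0], -7, 0.01],
    [[0, 0, 0], -7, 0.01],
    [[0, 0, 0], -7, 0.01],
    [[0, 0, 0], -7, 0.01],
    [[0, 0, 0], -7, 0.01],
    [[0, 0, 0], -7, 0.01],
    [[0, 0, 0], -7, 0.01],
    [[0, 0, 0], -7, 0.01],
    [[0, 0, 0], -7, 0.01]
  ]
}}

```text
time_s: 11.33
ee_pos: [0.4551, -0.027, 0.1617]
eef_rot: [3.141, -0.0, 0.808]
force: [-0.7, 0.5, -1.0]
grip_width: 0.0181
grip_force: 30.0
```

Request:
{"op": "jog_arm", "data": {
  "rows": [
    [[0, 0, 0], -5, 0.01],
    [[0, 0, 0], -3, 0.01],
    [[0, 0, 0], 0, 0.01],
    [[0, 0, 0], 0, 0.01]
  ]
}}

```text
time_s: 11.67
ee_pos: [0.4551, -0.027, 0.1617]
eef_rot: [3.141, -0.0, 0.94]
force: [-0.3, 0.1, -1.3]
grip_width: 0.0176
grip_force: 30.0
```

```bash
python3 f.py
```

```text
11.8167 [ 0.4551 -0.027   0.1617] [ 3.1415 -0.0001  0.9401] [ 0.2089  0.3945 -1.0079 -0.019   0.0428  0.0019] [0.3116 0.5436 0.2056 0.0145 0.0109 0.0277] 0.017962623708441334
```

Request:
{"op": "jog_arm", "data": {
  "rows": [
    [[0, 0, -0.001], 0, 0.01],
    [[0, 0, -0.001], 0, 0.01],
    [[0, 0, -0.001], 0, 0.01],
    [[0, 0, -0.001], 0, 0.01],
    [[0, 0, -0.001], 0, 0.01],
    [[0, 0, -0.001], 0, 0.01],
    [[0, 0, 0], 0, 0.01]
  ]
}}

```text
time_s: 12.45
ee_pos: [0.4548, -0.027, 0.1674]
eef_rot: [-3.141, 0.0, 0.942]
force: [0.4, 0.3, -7.6]
grip_width: 0.0178
grip_force: 30.0
```

```bash
python3 f.py
```

```text
12.6 [ 0.4549 -0.027   0.1674] [-3.1412  0.0003  0.9416] [ 0.5581  0.1414 -6.3534 -0.0356 -0.114   0.0154] [0.2507 0.1757 0.8088 0.0308 0.0397 0.0407] 0.017925210813441745
```

Request:
{"op": "jog_arm", "data": {
  "rows": [
    [[0, 0, -0.001], 0, 0.01],
    [[0, 0, -0.001], 0, 0.01],
    [[0, 0, -0.001], 0, 0.01],
    [[0, 0, 0], 0, 0.01]
  ]
}}

```text
time_s: 12.98
ee_pos: [0.455, -0.027, 0.1707]
eef_rot: [-3.142, 0.0, 0.942]
force: [-0.2, -0.4, -6.6]
grip_width: 0.0178
grip_force: 30.0
```

Engaged and pulling at about 6 N; continuing slowly.

Request:
{"op": "jog_arm", "data": {
  "rows": [
    [[0, 0, -0.001], 0, 0.01],
    [[0, 0, -0.001], 0, 0.01],
    [[0, 0, -0.001], 0, 0.01],
    [[0, 0, -0.001], 0, 0.01],
    [[0, 0, -0.001], 0, 0.01],
    [[0, 0, -0.001], 0, 0.01],
    [[0, 0, -0.001], 0, 0.01],
    [[0, 0, -0.001], 0, 0.01],
    [[0, 0, -0.002], 0, 0.01],
    [[0, 0, -0.002], 0, 0.01],
    [[0, 0, 0], 0, 0.01],
    [[0, 0, 0], 0, 0.01]
  ]
}}

```text
time_s: 13.98
ee_pos: [0.4551, -0.027, 0.1828]
eef_rot: [3.141, -0.0, 0.942]
force: [-0.9, 0.6, -2.7]
grip_width: 0.0179
grip_force: 30.0
```

```bash
python3 f.py
```

```text
14.1333 [ 0.455  -0.027   0.1826] [-3.1415  0.0001  0.9416] [-0.0031 -0.4063 -2.8671 -0.0132  0.0472 -0.0153] [0.5488 0.6463 0.1977 0.029  0.0363 0.0254] 0.017639620098799366
```

Request:
{"op": "jog_arm", "data": {
  "rows": [
    [[0, 0, -0.005], 0, 0.01],
    [[0, 0, -0.01], 0, 0.01],
    [[0, 0, -0.015], 0, 0.01],
    [[0, 0, -0.018], 0, 0.01],
    [[0, 0, -0.02], 0, 0.01],
    [[0, 0, -0.02], 0, 0.01],
    [[0, 0, -0.02], 0, 0.01],
    [[0, 0, -0.018], 0, 0.01],
    [[0, 0, -0.012], 0, 0.01],
    [[0, 0, -0.007], 0, 0.01],
    [[0, 0, -0.003], 0, 0.01],
    [[0, 0, 0], 0, 0.01]
  ]
}}

```text
time_s: 15.18
ee_pos: [0.4551, -0.027, 0.3311]
eef_rot: [3.141, -0.0, 0.942]
force: [0.0, 0.1, -2.4]
grip_width: 0.0178
grip_force: 30.0
```

```bash
python3 f.py; python3 - <<'E'
from h import *
d=shot("side");s=shot("scene");
u=proj(d,[.455,-.027,.2]);v=proj(s,[.455,-.027,.2])
f=lambda c,u:cv2.resize(c["image"][max(0,int(u[1])-90):int(u[1])+110,int(u[0])-90:int(u[0])+90],(360,400))
cv2.imwrite("pics/l.png",np.hstack([f(d,u),f(s,v)])[:,:,::-1])
E
```

```text
15.3333 [ 0.4548 -0.027   0.3299] [-3.1405  0.0006  0.9416] [-0.3095 -0.0124 -2.6568 -0.0203  0.0564  0.0317] [0.3837 0.2932 0.3616 0.013  0.0181 0.021 ] 0.017730391292618705
```

View pics/l.png

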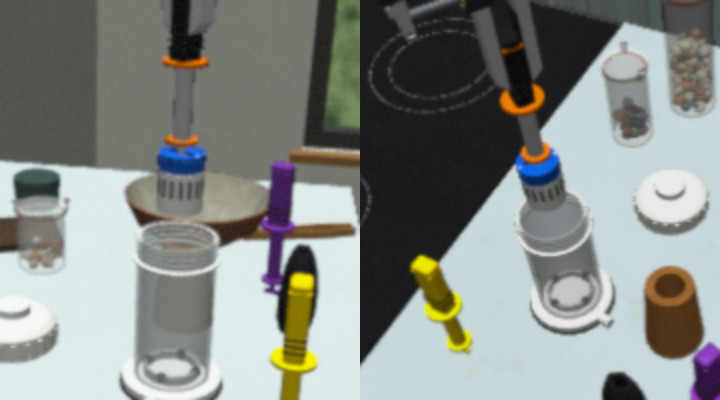

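Cartridge hangs straight from the key, clear of the housing mouth. Carrying it to the bowl.

Request:
{"op": "jog_arm", "data": {
  "rows": [
    [[-0.004, 0.003, 0], 0, 0.01],
    [[-0.008, 0.006, 0], 0, 0.01],
    [[-0.012, 0.009, 0], 0, 0.01],
    [[-0.016, 0.012, 0], 0, 0.01],
    [[-0.016, 0.012, 0], 0, 0.01],
    [[-0.016, 0.012, 0], 0, 0.01],
    [[-0.016, 0.012, 0], 0, 0.01],
    [[-0.016, 0.012, 0], 0, 0.01],
    [[-0.016, 0.012, 0], 0, 0.01],
    [[-0.016, 0.012, 0], 0, 0.01],
    [[-0.016, 0.012, 0], 0, 0.01],
    [[-0.016, 0.012, 0], 0, 0.01]
  ]
}}

```text
time_s: 16.48
ee_pos: [0.4576, -0.2389, 0.3305]
eef_rot: [-3.141, 0.0, 0.941]
force: [-0.8, -0.2, -2.9]
grip_width: 0.0181
grip_force: 30.0
```

Request:
{"op": "jog_arm", "data": {
  "rows": [
    [[-0.016, 0.0124, 0], 0, 0.01],
    [[-0.016, 0.0124, 0], 0, 0.01],
    [[-0.016, 0.0124, 0], 0, 0.01],
    [[-0.016, 0.0124, 0], 0, 0.01],
    [[-0.016, 0.0124, 0], 0, 0.01],
    [[-0.0146, 0.0115, 0], 0, 0.01],
    [[-0.012, 0.009, 0], 0, 0.01],
    [[-0.007, 0.005, 0], 0, 0.01],
    [[-0.003, 0.003, 0], 0, 0.01],
    [[0, 0, 0], 0, 0.01],
    [[0, 0, 0], 0, 0.01]
  ]
}}

```text
time_s: 17.4
ee_pos: [0.4626, -0.3842, 0.3306]
eef_rot: [-3.142, -0.0, 0.942]
force: [-0.1, 0.2, -2.8]
grip_width: 0.0178
grip_force: 30.0
```

```bash
cat > k.py <<'E'
from h import *
np.set_printoptions(precision=4,suppress=True)
o=get_obs();print(o["time_s"],o["ee_pos"],o["force"])
for n in("wrist","scene"):
    s=shot(n)
    P=np.array([dep(s,u,v) for v in range(384) for u in range(512) if s["range_z"][v,u]>0])
    near=np.linalg.norm(P[:,:2]-[.4624,-.3846],axis=1)
    Q=P[(P[:,2]>.058)&(P[:,2]<.072)&(near<.115)&(near>.075)]
    A=np.c_[2*Q[:,:2],np.ones(len(Q))];x=np.linalg.lstsq(A,(Q[:,:2]**2).sum(1),rcond=None)[0];print(n,x[:2],np.sqrt(x[2]+x[0]**2+x[1]**2),len(Q))
    for r in np.arange(.0,.07,.01):
        k=(near>=r)&(near<r+.01)&(P[:,2]<.06);print("  r",r,k.sum(),np.median(P[k,2]) if k.any() else 0)
E
python3 k.py
```

```text
17.4 [ 0.4626 -0.3842  0.3306] [-0.0509  0.2002 -2.8445]
wrist [ 0.4638 -0.3838] 0.09300428257337968 2039
  r 0.0 140 0.010303277201574146
  r 0.01 337 0.010598405530713229
  r 0.02 512 0.011079855220328894
  r 0.03 739 0.011523036854746205
  r 0.04 1007 0.012662324989652363
  r 0.05 1314 0.01862385832020788
  r 0.06 1708 0.025241514181466418
  r 0.07 2194 0.03211115394305358
scene [ 0.4626 -0.3846] 0.09331087403840561 804
  r 0.0 60 0.009022328087574694
  r 0.01 199 0.009410005648520903
  r 0.02 321 0.00992031070480226
  r 0.03 457 0.010186787336571967
  r 0.04 565 0.011511849644801009
  r 0.05 733 0.01759634619243655
  r 0.06 903 0.02431153278442655
  r 0.07 1282 0.030214593503116505
```

Centred, with a flat floor at 10 mm out to a 40 mm radius. Lowering.

Request:
{"op": "jog_arm", "data": {
  "rows": [
    [[0, 0, 0.008], 0, 0.01],
    [[0, 0, 0.016], 0, 0.01],
    [[0, 0, 0.022], 0, 0.01],
    [[0, 0, 0.024], 0, 0.01],
    [[0, 0, 0.024], 0, 0.01],
    [[0, 0, 0.022], 0, 0.01],
    [[0, 0, 0.018], 0, 0.01],
    [[0, 0, 0.012], 0, 0.01],
    [[0, 0, 0.006], 0, 0.01],
    [[0, 0, 0.003], 0, 0.01],
    [[0, 0, 0], 0, 0.01],
    [[0, 0, 0], 0, 0.01]
  ]
}}

```text
time_s: 18.5
ee_pos: [0.4629, -0.3847, 0.1766]
eef_rot: [3.14, 0.0, 0.942]
force: [0.4, 1.1, -1.2]
grip_width: 0.0179
grip_force: 30.0
```

```bash
python3 f.py
```

```text
18.65 [ 0.4628 -0.3847  0.1765] [3.1403 0.0002 0.9416] [-0.0245  0.5819 -2.4185 -0.0199  0.0607  0.0063] [0.3637 0.7407 0.7185 0.0291 0.0105 0.0306] 0.01806991338160242
```

Request:
{"op": "jog_arm", "data": {
  "rows": [
    [[0, 0, 0.001], 0, 0.01],
    [[0, 0, 0.001], 0, 0.01],
    [[0, 0, 0.001], 0, 0.01],
    [[0, 0, 0.001], 0, 0.01],
    [[0, 0, 0.001], 0, 0.01],
    [[0, 0, 0.001], 0, 0.01],
    [[0, 0, 0.001], 0, 0.01],
    [[0, 0, 0.001], 0, 0.01],
    [[0, 0, 0.001], 0, 0.01],
    [[0, 0, 0.001], 0, 0.01],
    [[0, 0, 0.001], 0, 0.01],
    [[0, 0, 0], 0, 0.01]
  ]
}}

```text
time_s: 19.7
ee_pos: [0.4625, -0.3844, 0.1644]
eef_rot: [-3.141, -0.0, 0.942]
force: [-0.1, 0.4, -3.3]
grip_width: 0.018
grip_force: 30.0
```

```bash
python3 f.py
```

```text
19.85 [ 0.4626 -0.3845  0.1647] [3.1416 0.     0.9416] [-0.3416 -0.3223 -2.8317  0.0158  0.0452 -0.0134] [0.3666 0.5323 0.3634 0.0187 0.0366 0.043 ] 0.01771542153336671
```

Request:
{"op": "jog_arm", "data": {
  "rows": [
    [[0, 0, 0.001], 0, 0.01],
    [[0, 0, 0.001], 0, 0.01],
    [[0, 0, 0.001], 0, 0.01],
    [[0, 0, 0.001], 0, 0.01],
    [[0, 0, 0.001], 0, 0.01],
    [[0, 0, 0], 0, 0.01],
    [[0, 0, 0], 0, 0.01]
  ]
}}

```text
time_s: 20.48
ee_pos: [0.4626, -0.3845, 0.1596]
eef_rot: [-3.142, 0.0, 0.942]
force: [0.6, -0.0, -1.5]
grip_width: 0.0179
grip_force: 30.0
```

```bash
python3 f.py
```

```text
20.6333 [ 0.4626 -0.3845  0.1597] [3.1415 0.     0.9416] [ 0.0065  0.06   -1.3671  0.0057  0.0384 -0.0073] [0.5264 0.0568 0.3102 0.0209 0.0258 0.0427] 0.017894594891033355
```

Request:
{"op": "jog_arm", "data": {
  "rows": [
    [[0, 0, 0.001], 0, 0.01],
    [[0, 0, 0.001], 0, 0.01],
    [[0, 0, 0.001], 0, 0.01],
    [[0, 0, 0.0005], 0, 0.01],
    [[0, 0, 0], 0, 0.01],
    [[0, 0, 0], 0, 0.01],
    [[0, 0, 0], 0, 0.01]
  ]
}}

```text
time_s: 21.27
ee_pos: [0.4627, -0.3846, 0.1563]
eef_rot: [3.141, 0.0, 0.942]
force: [0.2, -0.9, -0.9]
grip_width: 0.0181
grip_force: 30.0
```

```bash
python3 f.py
```

```text
21.4167 [ 0.4626 -0.3845  0.1562] [3.1414 0.     0.9416] [ 0.6231 -0.5988  0.0162 -0.1116 -0.106  -0.0048] [0.3563 0.4736 0.5163 0.0468 0.0168 0.0134] 0.01774757228783287
```

The key's weight is now carried below. Easing the grip and releasing.

Request:
{"op": "jog_arm", "data": {
  "rows": [
    [[0, 0, 0], 0, 0.017],
    [[0, 0, 0], 0, 0.018],
    [[0, 0, 0], 0, 0.0185],
    [[0, 0, 0], 0, 0.019],
    [[0, 0, 0], 0, 0.0195],
    [[0, 0, 0], 0, 0.02],
    [[0, 0, 0], 0, 0.022],
    [[0, 0, 0], 0, 0.026],
    [[0, 0, 0], 0, 0.032],
    [[0, 0, 0], 0, 0.04],
    [[0, 0, 0], 0, 0.05],
    [[0, 0, 0], 0, 0.06]
  ],
  "squeeze": 5
}}

```text
time_s: 22.47
ee_pos: [0.4626, -0.3845, 0.1562]
eef_rot: [3.142, -0.0, 0.942]
force: [1.1, -0.7, -0.3]
grip_width: 0.0485
grip_force: 0.0
```

Request:
{"op": "jog_arm", "data": {
  "rows": [
    [[0, 0, 0], 0, 0.06],
    [[0, 0, 0], 0, 0.06],
    [[0, 0, 0], 0, 0.06],
    [[0, 0, 0], 0, 0.06],
    [[0, 0, 0], 0, 0.06],
    [[0, 0, 0], 0, 0.06]
  ]
}}

```text
time_s: 22.97
ee_pos: [0.4626, -0.3845, 0.1561]
eef_rot: [-3.142, -0.0, 0.942]
force: [-0.6, 0.5, -0.4]
grip_width: 0.0601
grip_force: 0.0
```

```bash
python3 f.py; python3 - <<'E'
from h import *
d=shot("side");s=shot("scene")
u=proj(d,[.463,-.384,.1]);v=proj(s,[.463,-.384,.1])
f=lambda c,u:cv2.resize(c["image"][max(0,int(u[1])-100):int(u[1])+100,int(u[0])-90:int(u[0])+90],(360,400))
cv2.imwrite("pics/m.png",np.hstack([f(d,u),f(s,v)])[:,:,::-1])
E
```

```text
23.1167 [ 0.4626 -0.3845  0.1562] [3.1415 0.     0.9416] [-0.4529  0.4226  0.1313  0.0127  0.0579  0.0109] [0.3467 0.1522 0.3207 0.0178 0.028  0.0306] 0.06027796703233348
```

View pics/m.png

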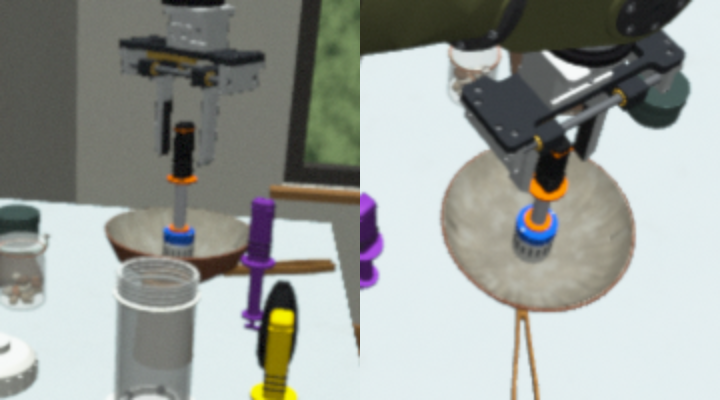

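The key stands upright in the cap inside the bowl, free of the fingers. Withdrawing straight up.

Request:
{"op": "jog_arm", "data": {
  "rows": [
    [[0, 0, -0.005], 0, 0.07],
    [[0, 0, -0.012], 0, 0.08],
    [[0, 0, -0.02], 0, 0.09],
    [[0, 0, -0.025], 0, 0.094],
    [[0, 0, -0.025], 0, 0.094],
    [[0, 0, -0.02], 0, 0.094],
    [[0, 0, -0.01], 0, 0.094],
    [[0, 0, 0], 0, 0.094],
    [[0, 0, 0], 0, 0.094],
    [[0, 0, 0], 0, 0.094],
    [[0, 0, 0], 0, 0.094],
    [[0, 0, 0], 0, 0.094]
  ]
}}

```text
time_s: 24.27
ee_pos: [0.4624, -0.3843, 0.2721]
eef_rot: [-3.14, -0.0, 0.942]
force: [-0.3, -0.3, -0.2]
grip_width: 0.0941
grip_force: 0.0
```

```bash
python3 - <<'E'
from h import *
d=shot("side");s=shot("scene");o=get_obs();print(o["time_s"],o["ee_pos"],o["force"])
u=proj(d,[.463,-.384,.1]);v=proj(s,[.463,-.384,.1])
f=lambda c,u:cv2.resize(c["image"][max(0,int(u[1])-100):int(u[1])+100,int(u[0])-90:int(u[0])+90],(360,400))
cv2.imwrite("pics/n.png",np.hstack([f(d,u),f(s,v)])[:,:,::-1])
E
```

```text
24.3667 [ 0.46250468 -0.38442762  0.27251732] [-0.17804863 -0.34583708  0.55530243]
```

View pics/n.png

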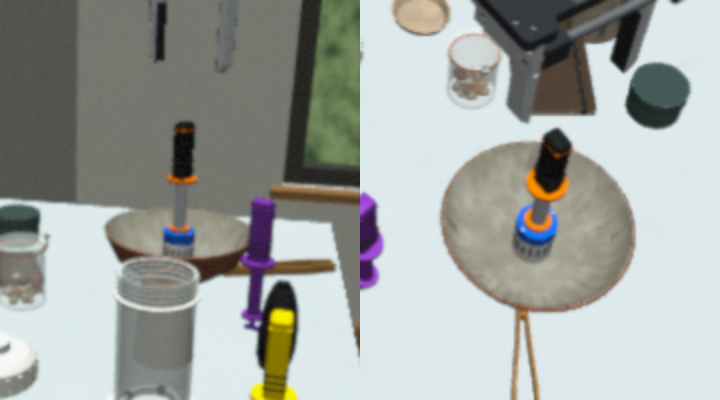

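The key and cartridge stand steady in the bowl, the gripper is clear, and the bystanders in view have not moved.

```bash
python3 -c "
from station import *
print(hand_in())"
```

```text
the job is handed in; nothing more can be done
None
```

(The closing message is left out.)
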